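Count three full coin boxes into the order tray by weight and ring the bell

ROBOT

A 6-joint arm with a two-finger parallel gripper is mounted at the origin on the work surface. World frame = base frame: x ahead of the robot, y to its left, z up, the work surface at z = 0. Lengths are in m, angles in rad, forces in N, time in s.
With the tool pointing down it reaches from about 0.375 to 0.9 m from the base axis. Payload 3.1 kg.
Tool frame: the origin (TCP) lies between the finger pads, 19 mm behind the fingertips; this is the grasp point; x points along the fingers, y is the direction in which the jaws open and shut, and the axes are right-handed (so a half turn about x gives the same grasp; the last joint's range is limited). The gripper opens to 87 mm and grips with 3 to 60 N. Pads are 19 mm wide; open, the fingers measure 117 mm over their backs; the gripper's body (75 mm by 190 mm) begins 51 mm behind the grasp point.
Start: joints at [-1.417, 0.527, 1.433, -0, 1.181, -0.178], TCP at [0.204, -0.591, 0.241] pointing down, gripper open.
Joint ranges: [-3.08, 3.08], [-0.75, 2.2], [0.22, 2.44], [-1.43, 4.57], [0, 2.65], [-2.85, 2.85]. Speed limits (rad/s): [2.79, 2.79, 3.14, 3.14, 3.14, 3.14].

INTERFACE

Orientations are given as a unit quaternion [x, y, z, w].
In Python, from rig import robot gives the robot as it stands.
- The arm moves only by the tool carry_out, never from a script. Its argument "commands" is a list that holds one entry, the list of rows, each a list of 5 numbers: the opening, from 0 (shut) to 1 (fully open), then the shift along the tool's x, y, z in mm, then the turn about the tool's x in degrees. In form: [[[hand, x, y, z, twist], ...]]. A call has 1 to 8 rows; each row shifts and turns the pose as measured when the row begins, along the tool's axes as they then stand; what a row does not reach is not made up. A row lasts 1/12 s, in which the tool goes at most 41.7 mm and 7.16 degrees, less where a joint would pass 70% of its speed; a pose out of reach is approached as far as the arm can. A call with a gripper value outside its range is refused whole. The fingers move at their own pace and stop on an object; "force" is the grip in N (left out, the last holds). Time passes only in rows, so rows that do not move let the fingers close. It gives the time, the measured TCP pose, the force and the opening at its end, in the units of the state.
- robot.get_obs(): the state, without advancing time (a new reading comes with each control period).
- robot.camera(name): name is "side" or "top"; returns the picture (420x560x3 uint8, red, green, blue); there is no depth.
- robot.camera_model(name): a dict with "fx", "fy", "cx", "cy" (pixels), "R" (3x3) and "t" (3): a world point X has camera coordinates R X + t. Camera axes: x right, y down, z forward; pixel columns grow to the right and rows downward; lengths in m; the calibration is good to about 2 mm. A picture is of the moment at which its call begins. camera_model takes no time and is no camera call.
- robot.hand_in(): hands the job in, once; it reports no verdict.
The state is a dict: "time": time; "q": joint angles; "joint_velocities": joint speeds; "joint_torque": joint torques, N m; "position": TCP position; "tool_rot": TCP orientation; "ft_force": force on the tool from outside, world axes, zero at the start; "moment": the same for the moment, N m; "grip_width": finger opening in m.
Only numpy, scipy, OpenCV 4.12 (cv2) and the standard library are available. Lean on these libraries where they do the work, as an engineer would, in place of code of your own. Each camera call takes 0.05 s, during which the arm holds its last target. There are 200 camera calls.

TASK

An order has come in for three sets of onyx carrom coins: stand exactly three full cedar boxes upright in the order tray, going by their weight, because some on the riser are empty display dummies that look just the same. Set every box down without dropping it, and leave all the other boxes standing upright on the walnut riser and the other showroom pieces where they are. When the tray is complete, press the desk bell's plunger right down to its stop to call the packer.

Things in the scene. Friction and masses are not known exactly. Their poses are not given: they have to be found in the camera images.
- box_1: One of six outwardly alike closed cedar boxes standing on the riser: 46 x 46 mm, 150 mm tall, origin at the centre of its underside, z up, x and y square to its sides, turned up to 0.25 rad to the riser. Full (coins inside, 410 to 490 g in all) or an empty dummy (140 g): which differs every time, at least three are full. Grip two facing sides 20 mm below the top (TCP) with 30 to 40 N.
- box_2: One of six outwardly alike closed cedar boxes standing on the riser: 46 x 46 mm, 150 mm tall, origin at the centre of its underside, z up, x and y square to its sides, turned up to 0.25 rad to the riser. Full (coins inside, 410 to 490 g in all) or an empty dummy (140 g): which differs every time, at least three are full. Grip two facing sides 20 mm below the top (TCP) with 30 to 40 N.
- box_3: One of six outwardly alike closed cedar boxes standing on the riser: 46 x 46 mm, 150 mm tall, origin at the centre of its underside, z up, x and y square to its sides, turned up to 0.25 rad to the riser. Full (coins inside, 410 to 490 g in all) or an empty dummy (140 g): which differs every time, at least three are full. Grip two facing sides 20 mm below the top (TCP) with 30 to 40 N.
- box_4: One of six outwardly alike closed cedar boxes standing on the riser: 46 x 46 mm, 150 mm tall, origin at the centre of its underside, z up, x and y square to its sides, turned up to 0.25 rad to the riser. Full (coins inside, 410 to 490 g in all) or an empty dummy (140 g): which differs every time, at least three are full. Grip two facing sides 20 mm below the top (TCP) with 30 to 40 N.
- box_5: One of six outwardly alike closed cedar boxes standing on the riser: 46 x 46 mm, 150 mm tall, origin at the centre of its underside, z up, x and y square to its sides, turned up to 0.25 rad to the riser. Full (coins inside, 410 to 490 g in all) or an empty dummy (140 g): which differs every time, at least three are full. Grip two facing sides 20 mm below the top (TCP) with 30 to 40 N.
- box_6: One of six outwardly alike closed cedar boxes standing on the riser: 46 x 46 mm, 150 mm tall, origin at the centre of its underside, z up, x and y square to its sides, turned up to 0.25 rad to the riser. Full (coins inside, 410 to 490 g in all) or an empty dummy (140 g): which differs every time, at least three are full. Grip two facing sides 20 mm below the top (TCP) with 30 to 40 N.
- riser: Fixed low walnut riser, 230 (x) x 260 (y) mm, 30 mm high, left or right of the bell; origin: centre of its underside, x away from the robot, y along the box rows. Two rows of three boxes, 85 mm apart, at x = -20 and 80 mm. The violet striker lies in front of the front row; a fixed queen coin stand (22 mm high) sits between the rows.
- tray: Fixed walnut order tray with felt floor, empty, across the bell from the riser: 146 (x) x 286 (y) mm outside, 130 x 270 mm inside, rim 32 mm high, inner floor 8 mm above its underside; brass handles reach 19 mm out at its y ends, below the rim. Origin: centre of its underside, z up, y along its length. Three boxes fit in a row along y, 80 mm apart.
- bell_top (a point): Centre of the top face of the plunger head of a desk bell (bell fixed to the counter, chromed dome 78 mm wide, 46 mm high, on a black base 84 mm wide). The head is 18 mm wide, its top 62 mm above the counter at rest; the point moves down with it.
- bell_plunger (a joint): How far the bell's plunger is pressed down, m: 0 at rest, 0.006 at its stop. Spring-loaded: about 1.5 N to start it, 5 N at the stop; rises by itself.
- striker: Violet acrylic striker, 41 mm wide, 12 mm thick, lying loose on the front strip of the riser; bystander. Origin: centre of its underside.
- paperweight: Round onyx paperweight disc, 80 mm wide, 26 mm high, loose on the counter beyond the bell; bystander. Origin: centre of its underside.

How it is judged:
On the way, in this order (a step that is already met when the one before it is completed fails the run):
1. exactly three full boxes stand upright in the tray, the other three upright on the riser (((contact force between box_1 and tray above 2.8 N and z of box_1 in the frame of tray below 0.014 m) or (contact force between box_1 and riser above 0.7 N and z of box_1 in the frame of riser below 0.036 m)) and ((contact force between box_2 and tray above 2.8 N and z of box_2 in the frame of tray below 0.014 m) or (contact force between box_2 and riser above 0.7 N and z of box_2 in the frame of riser below 0.036 m)) and ((contact force between box_3 and tray above 2.8 N and z of box_3 in the frame of tray below 0.014 m) or (contact force between box_3 and riser above 0.7 N and z of box_3 in the frame of riser below 0.036 m)) and ((contact force between box_4 and tray above 2.8 N and z of box_4 in the frame of tray below 0.014 m) or (contact force between box_4 and riser above 0.7 N and z of box_4 in the frame of riser below 0.036 m)) and ((contact force between box_5 and tray above 2.8 N and z of box_5 in the frame of tray below 0.014 m) or (contact force between box_5 and riser above 0.7 N and z of box_5 in the frame of riser below 0.036 m)) and ((contact force between box_6 and tray above 2.8 N and z of box_6 in the frame of tray below 0.014 m) or (contact force between box_6 and riser above 0.7 N and z of box_6 in the frame of riser below 0.036 m)) and angle between each of box_1, box_2, box_3, box_4, box_5, box_6's own z axis and vertical below 0.1 rad and linear speed of each of box_1, box_2, box_3, box_4, box_5, box_6 below 0.03 m/s and contact force between anything else and tray between 10.8 and 15.3 N), for 0.2 s.
2. then the bell's plunger is pressed to its stop (at least 5.4 of 6 mm) (value of joint bell_plunger above 0.0054 m).
At the end, for the whole second after the job is handed in: Exactly three boxes, all full (each bears on the tray with more than 2.8 N, together 10.8 to 15.3 N), stand on the tray's floor, and the other three boxes stand on the riser; all six upright within 0.1 rad and at rest (below 0.03 m/s); the bell's plunger has been pressed and has risen again (all of step 1 and value of joint bell_plunger below 0.0015 m); the robot touches nothing.
It fails at once if a box is dropped, thrown or knocked over: it moves faster than 0.4 m/s with no finger touching it ((linear speed of box_1 above 0.4 m/s and contact force between the fingers and box_1 below 0.05 N) or (linear speed of box_2 above 0.4 m/s and contact force between the fingers and box_2 below 0.05 N) or (linear speed of box_3 above 0.4 m/s and contact force between the fingers and box_3 below 0.05 N) or (linear speed of box_4 above 0.4 m/s and contact force between the fingers and box_4 below 0.05 N) or (linear speed of box_5 above 0.4 m/s and contact force between the fingers and box_5 below 0.05 N) or (linear speed of box_6 above 0.4 m/s and contact force between the fingers and box_6 below 0.05 N)).
It fails at once if the violet striker is shifted more than 30 mm (distance of striker from where it was at the start of the episode above 0.03 m).
It fails at once if the onyx paperweight is shifted more than 30 mm (distance of paperweight from where it was at the start of the episode above 0.03 m).
It also fails if it takes over 72 s, if anything falls off the work surface, if the arm or the gripper's body presses on something with over 40 N, if the wrist force passes 120 N, or if a joint passes its speed limit or range.

## Working session

There is one attempt and no reset: what is moved stays moved. The work goes in short steps, Python scripts to look and compute and a tool call to move; the robot and the scene stay as the last step left them, time stands still between calls to the robot, and variables do not carry over. Pictures are saved under pics/ and viewed, on a budget of 10 in all, crops included, one or two more only if the job needs it, and the job is handed in when it is done.

Besides the shell and the picture viewer there is one more tool, called after "Request:" by a JSON object that holds its "fn" and its "kwargs". carry_out: Moves the arm, as the interface text tells. Its arguments: {"type":"object","properties":{"commands":{"type":"array"},"force":{"type":"number"}},"required":["commands"]}

```bash
mkdir -p pics; python3 - <<'E'
from rig import robot
import cv2
for n in("top","side"):
    im=robot.camera(n); cv2.imwrite(f"pics/{n}0.png",im[:,:,::-1]); print(n,robot.camera_model(n))
print(robot.get_obs())
E
```

```text
top {'fx': 507.82816399295206, 'fy': 507.82816399295206, 'cx': 294.4769175077217, 'cy': 212.40587293627397, 'R': array([[-0.01697315, -0.99937082, -0.03114287],
       [-0.98593469,  0.02190823, -0.16568893],
       [ 0.16626697,  0.02789258, -0.98568621]]), 't': array([0.02753307, 0.56175904, 1.08410851])}
side {'fx': 417.41793564655023, 'fy': 417.41793564655023, 'cx': 287.75029546520096, 'cy': 215.9527362133878, 'R': array([[-0.99614074, -0.08762479,  0.00505137],
       [-0.05797768,  0.61371319, -0.78739743],
       [ 0.06589544, -0.78465153, -0.61642499]]), 't': array([0.56653985, 0.09191171, 0.9672244 ])}
{'time': 0.1, 'q': array([-1.41749034e+00,  5.28402328e-01,  1.43375915e+00,  2.43158729e-06,
        1.18137663e+00, -1.78505664e-01]), 'joint_velocities': array([ 0.00068605, -0.0019522 , -0.00123151,  0.00165412, -0.00058077,
       -0.00017202]), 'joint_torque': array([ 1.52462794e-04, -4.40984952e+01, -1.77151448e+01,  6.34144549e-02,
        5.34250389e-02, -5.97988151e-05]), 'position': array([ 0.20352826, -0.5902876 ,  0.24035632]), 'tool_rot': array([ 0.6974068 ,  0.11746308, -0.69738788,  0.11608757]), 'ft_force': array([0.19868607, 0.29739468, 0.41849158]), 'moment': array([-0.00190439,  0.03759311,  0.023577  ]), 'grip_width': 0.08687158555412827}
```

View pics/top0.png

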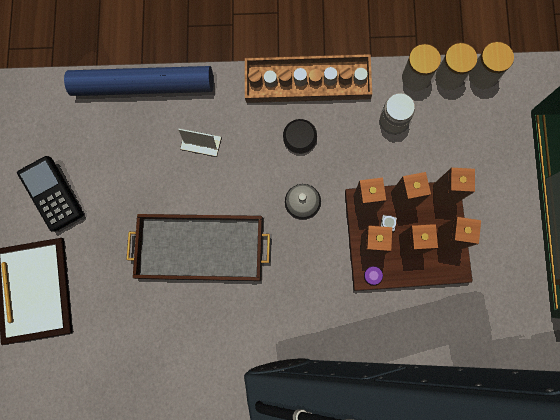

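View pics/side0.png

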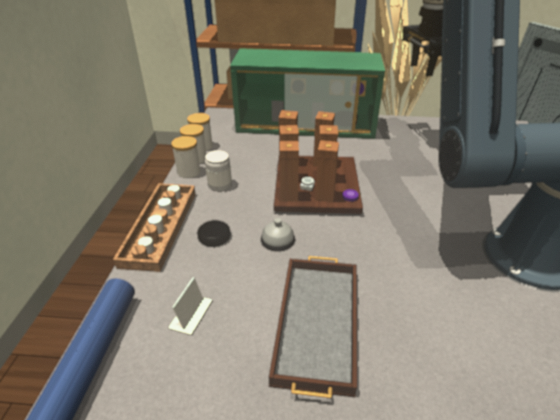

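The top view shows six box tops near (373,190), (417,185), (462,180), (380,238), (425,237) and (468,231). The tray is around (199,248), the bell at (303,200), the striker at (374,275) and the paperweight at (300,136).

```bash
cat > h.py <<'E'
import numpy as np, cv2
from rig import robot
from scipy.spatial.transform import Rotation as Ro
def ray(n,uv,z):
    m=robot.camera_model(n); R,t=np.array(m["R"]),np.array(m["t"])
    uv=np.atleast_2d(np.asarray(uv,float)); d=np.c_[(uv[:,0]-m["cx"])/m["fx"],(uv[:,1]-m["cy"])/m["fy"],np.ones(len(uv))]@R
    c=-R.T@t; return c+d*((z-c[2])/d[:,2])[:,None]
def tops(im,lo=(5,120,150),hi=(14,255,255),z=.18,amin=150):
    hsv=cv2.cvtColor(im,cv2.COLOR_RGB2HSV); m=cv2.inRange(hsv,lo,hi)
    m[:, :330]=0; m[:150]=0; m=cv2.morphologyEx(m,cv2.MORPH_CLOSE,np.ones((5,5)))
    out=[]
    for c in cv2.findContours(m,cv2.RETR_EXTERNAL,cv2.CHAIN_APPROX_NONE)[0]:
        if cv2.contourArea(c)<amin: continue
        w=ray("top",c[:,0],z)[:,:2]; r=cv2.minAreaRect((w*1000).astype(np.float32)); a=(r[2]+45)%90-45
        out.append((c[:,0].mean(0).round(0),np.round(r[0],1),np.round(r[1],1),round(a,1)))
    return out,m
def st():
    o=robot.get_obs(); M=Ro.from_quat(o["tool_rot"]).as_matrix()
    print(round(o["time"],2),"p",np.round(o["position"]*1000,1),"toolx",M[:,0].round(3),"y",M[:,1].round(3),"z",M[:,2].round(3),"F",o["ft_force"].round(2),"w",round(o["grip_width"]*1000,1),"q",o["q"].round(2))
    return o,M
def mv(x,y,z,yaw=None):
    "rows needed: target mm; yaw = jaw-axis angle deg"
    o,M=st(); d=M.T@(np.array([x,y,z])-o["position"]*1000); a=None
    if yaw is not None:
        a=np.degrees(np.arctan2(M[1,1],M[0,1])); a=-((yaw-a+90)%180-90)
    print("shift tool xyz",d.round(1),"twist",a)
E
python3 - <<'E'
from h import *
im=cv2.imread("pics/top0.png")[:,:,::-1].copy(); hsv=cv2.cvtColor(im,cv2.COLOR_RGB2HSV)
print([hsv[y,x].tolist() for x,y in[(366,192),(410,187),(374,243),(461,235),(382,250),(377,200)]])
o,m=tops(im)
for r in o: print(*r)
# bell head
g=im[180:225,280:330].astype(int).sum(2); ys,xs=np.nonzero(g>520); print("bell px",xs.mean()+280,ys.mean()+180,len(xs),ray("top",(xs.mean()+280,ys.mean()+180),.062))
S=hsv[:,:,1].copy();
# tray outer by brown
b=cv2.inRange(hsv,(0,60,20),(14,255,120)); b[:,:100]=0;b[:,290:]=0;b[:200]=0;b[300:]=0
c=max(cv2.findContours(b,cv2.RETR_EXTERNAL,cv2.CHAIN_APPROX_NONE)[0],key=cv2.contourArea)
print("tray",cv2.minAreaRect((ray("top",c[:,0],.032)[:,:2]*1000).astype(np.float32)))
# riser corners estimated by eye
b=cv2.inRange(hsv,(0,60,20),(14,255,255)); b[:,:330]=0;b[:165]=0;b[300:]=0;b[:,490:]=0
c=max(cv2.findContours(b,cv2.RETR_EXTERNAL,cv2.CHAIN_APPROX_NONE)[0],key=cv2.contourArea)
print("riser",ray("top",[(355,291),(471,283),(346,189)],.03).round(3))
v=cv2.inRange(hsv,(125,80,80),(165,255,255)); ys,xs=np.nonzero(v); k=xs<420;print("striker",ray("top",(xs[k].mean(),ys[k].mean()),.042))
vis=im[150:310,250:500,::-1].copy(); mm=cv2.cvtColor(m[150:310,250:500],cv2.COLOR_GRAY2BGR)
cv2.imwrite("pics/a.png",cv2.resize(np.vstack([vis,mm]),None,fx=1.8,fy=1.8,interpolation=2)[:590])
E
```

```text
[[12, 161, 170], [12, 165, 165], [12, 159, 173], [12, 165, 165], [11, 147, 59], [12, 162, 175]]
[380. 238.] [ 486.8 -151. ] [44.3 44.8] -2.8
[425. 236.] [ 487.6 -237.7] [44.9 44.4] 2.0
[468. 230.] [ 498.7 -321.2] [44.9 45. ] -9.5
[373. 190.] [ 581.9 -141.7] [45.1 44.9] 6.6
[416. 185.] [ 589.7 -228.2] [44.9 44.7] 9.7
[463. 179.] [ 599.1 -319.5] [42.9 44.8] -3.9
bell px 301.9117647058824 196.2058823529412 34 [[ 0.5956362  -0.00093488  0.062     ]]
tray ((492.1778564453125, 235.36517333984375), (288.8896789550781, 146.0780487060547), 87.84698486328125)
riser [[ 0.387 -0.113  0.03 ]
 [ 0.4   -0.367  0.03 ]
 [ 0.616 -0.101  0.03 ]]
striker [[ 0.42041601 -0.15308098  0.042     ]]
```

View pics/a.png

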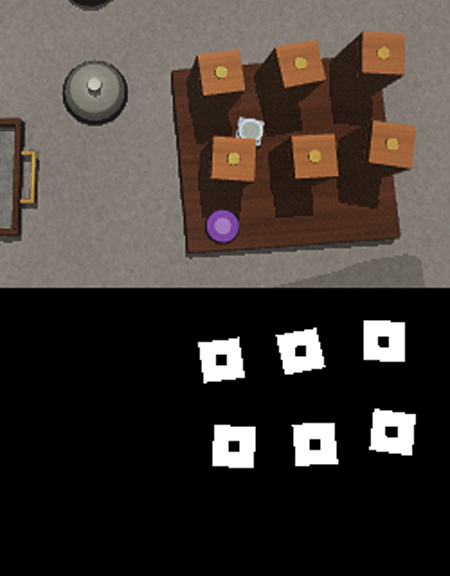

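The six tops come out about 45 mm square at z = 0.18, in two rows 100 mm apart. The tray measures 289 x 146 mm with its centre at (492, 235), and the bell head is near (595, -1). Next I work out the move to the first box, the front one nearest the tray.

```bash
python3 - <<'E'
from h import *
mv(487,-151,240,-2.8)
E
```

```text
0.1 p [ 203.5 -590.3  240.4] toolx [-0.     0.002 -1.   ] y [ 0.326 -0.945 -0.002] z [-0.945 -0.326 -0.   ] F [0.2  0.3  0.42] w 86.9 q [-1.42  0.53  1.43  0.    1.18 -0.18]
shift tool xyz [   1.1 -323.  -411.1] twist -68.18862664372602
```

Request:
{"fn": "carry_out", "kwargs": {"commands": [[[0.8, 0, -12, -15, -6.8], [0.8, 0, -20, -33, -6.8], [0.8, 0, -16, -35, -6.8], [0.8, 0, -12, -37, -6.8], [0.8, 0, -8, -38, -6.8], [0.8, 0, -3, -39, -6.8], [0.8, 0, 2, -39, -6.8], [0.8, 0, 6, -38, -6.8]]], "force": 35}}

```text
time: 0.77
position: [0.3563, -0.3413, 0.2357]
tool_rot: [-0.56, -0.431, 0.561, -0.43]
ft_force: [1.2, -0.6, -0.4]
grip_width: 0.0696
```

```bash
python3 - <<'E'
from h import *
mv(487,-151,240,-2.8)
E
```

```text
0.77 p [ 356.3 -341.3  235.7] toolx [-0.002  0.    -1.   ] y [ 0.966 -0.257 -0.002] z [-0.257 -0.966  0.001] F [ 1.2  -0.64 -0.37] w 69.6 q [-0.99  0.36  1.76 -0.    1.02 -0.73]
shift tool xyz [  -4.6   77.3 -217.6] twist -12.109788311271203
```

Request:
{"fn": "carry_out", "kwargs": {"commands": [[[0.75, 0, 13, -38, -6.1], [0.75, 0, 17, -37, -6], [0.75, -2, 20, -32, 0], [0.75, -2, 20, -32, 0], [0.75, 0, 20, -32, 0], [0.75, 0, 14, -22, 0], [0.75, 0, 5, -8, 0], [0.75, 0, 0, 0, 0]]]}}

```text
time: 1.43
position: [0.4885, -0.1332, 0.238]
tool_rot: [-0.506, -0.496, 0.506, -0.491]
ft_force: [-0.5, -0.4, -0.3]
grip_width: 0.0652
```

```bash
python3 - <<'E'
from h import *
mv(487,-151,160,-2.8)
E
```

```text
1.43 p [ 488.5 -133.2  238. ] toolx [-0.005  0.006 -1.   ] y [ 1.    -0.026 -0.006] z [-0.026 -1.    -0.005] F [-0.51 -0.36 -0.25] w 65.2 q [-0.49  0.38  1.73  0.    1.05 -0.46]
shift tool xyz [77.9 -0.6 18.2] twist 1.3283838634772849
```

Request:
{"fn": "carry_out", "kwargs": {"commands": [[[0.75, 0, -1, 10, 1.3], [0.75, 15, 0, 6, 0], [0.75, 25, 0, 0, 0], [0.75, 0, 0, 0, 0]]]}}

```text
time: 1.77
position: [0.4853, -0.1551, 0.1976]
tool_rot: [-0.512, -0.488, 0.514, -0.485]
ft_force: [-0.4, -0.5, 0.4]
grip_width: 0.0651
```

```bash
python3 - <<'E'
from h import *
mv(487,-151,160,-2.8)
E
```

```text
1.77 p [ 485.3 -155.1  197.6] toolx [-0.005  0.001 -1.   ] y [ 0.999 -0.053 -0.005] z [-0.053 -0.999 -0.001] F [-0.42 -0.55  0.41] w 65.1 q [-0.53  0.44  1.76 -0.    0.95 -0.47]
shift tool xyz [37.6  1.6 -4.1] twist -0.2125301326243374
```

Request:
{"fn": "carry_out", "kwargs": {"commands": [[[0.75, 17, 1, -4, 0], [0.75, 19, 0, 0, 0], [0.75, 1, 0, 0, 0], [0, 0, 0, 0, 0], [0, 0, 0, 0, 0], [0, 0, 0, 0, 0], [0, 0, 0, 0, 0], [0, 0, 0, 0, 0]]], "force": 36}}

```text
time: 2.43
position: [0.4851, -0.1632, 0.165]
tool_rot: [-0.515, -0.482, 0.518, -0.483]
ft_force: [-0.1, -0.5, -0.9]
grip_width: 0.0456
```

Request:
{"fn": "carry_out", "kwargs": {"commands": [[[0, -8, 0, 0, 0], [0, -15, 0, 0, 0], [0, -15, 0, 0, 0], [0, 0, 0, 0, 0], [0, 0, 0, 0, 0]]]}}

```text
time: 2.85
position: [0.4852, -0.1624, 0.207]
tool_rot: [-0.515, -0.482, 0.518, -0.484]
ft_force: [-0.1, -0.4, -1.3]
grip_width: 0.0459
```

```bash
python3 - <<'E'
from h import *
mv(*([492+80*.0375,235+80,240]),-2.2)
E
```

```text
2.85 p [ 485.2 -162.4  207. ] toolx [-0.    -0.005 -1.   ] y [ 0.998 -0.067  0.   ] z [-0.067 -0.998  0.005] F [-0.15 -0.41 -1.28] w 45.9 q [-0.54  0.42  1.75 -0.01  0.96 -0.47]
shift tool xyz [ -35.5  -22.1 -476.8] twist -1.638440849912044
```

The wrist reads only 1.3 N, so this box is a dummy, and it goes back on the riser.

Request:
{"fn": "carry_out", "kwargs": {"commands": [[[0, 12, 0, 0, 0], [0, 14, 0, 0, 0], [0, 8, 0, 0, 0], [0, 0, 0, 0, 0], [0, 0, 0, 0, 0]]]}}

```text
time: 3.27
position: [0.4853, -0.1619, 0.1719]
tool_rot: [-0.515, -0.481, 0.517, -0.485]
ft_force: [0.7, -0.9, -1.2]
grip_width: 0.0456
```

```bash
python3 - <<'E'
from h import *
o,M=st(); print(o["joint_velocities"].round(4))
E
```

```text
3.27 p [ 485.3 -161.9  171.9] toolx [ 0.001 -0.006 -1.   ] y [ 0.998 -0.066  0.001] z [-0.066 -0.998  0.006] F [ 0.71 -0.93 -1.19] w 45.6 q [-0.54  0.48  1.79 -0.01  0.87 -0.47]
[ 0.0018  0.0193  0.0141 -0.0004 -0.0052  0.0003]
```

Request:
{"fn": "carry_out", "kwargs": {"commands": [[[0, 3, 0, 0, 0], [0, 3, 0, 0, 0], [0, 1.5, 0, 0, 0], [0, 0, 0, 0, 0]]]}}

```text
time: 3.6
position: [0.4857, -0.1622, 0.1641]
tool_rot: [-0.515, -0.481, 0.517, -0.485]
ft_force: [0.0, -0.9, -1.3]
grip_width: 0.0457
```

Request:
{"fn": "carry_out", "kwargs": {"commands": [[[0, 2, 0, 0, 0], [0, 2, 0, 0, 0], [0, 0, 0, 0, 0]]]}}

```text
time: 3.85
position: [0.4861, -0.163, 0.1649]
tool_rot: [-0.515, -0.481, 0.517, -0.487]
ft_force: [-0.6, 0.0, -2.3]
grip_width: 0.0461
```

```bash
python3 - <<'E'
from h import *
for i in range(6):
    im=robot.camera("side"); o=robot.get_obs(); print((o["position"]*1000).round(1),o["ft_force"].round(2),o["time"])
cv2.imwrite("pics/s1.png",cv2.resize(im[90:230,230:400,::-1],None,fx=4,fy=4,interpolation=2))
E
```

```text
[ 486.4 -163.2  164.9] [-0.41 -0.37 -1.43] 3.9
[ 486.4 -163.2  164.5] [ 0.19 -1.35 -1.21] 3.95
[ 486.2 -163.1  164.2] [ 0.42 -0.3  -1.87] 4.0
[ 486.2 -163.1  164. ] [-0.12  0.02  1.69] 4.05
[ 486.2 -163.2  164. ] [-0.44 -0.79  1.97] 4.1
[ 486.2 -163.2  164. ] [ 0.59 -0.16  1.08] 4.15
```

View pics/s1.png

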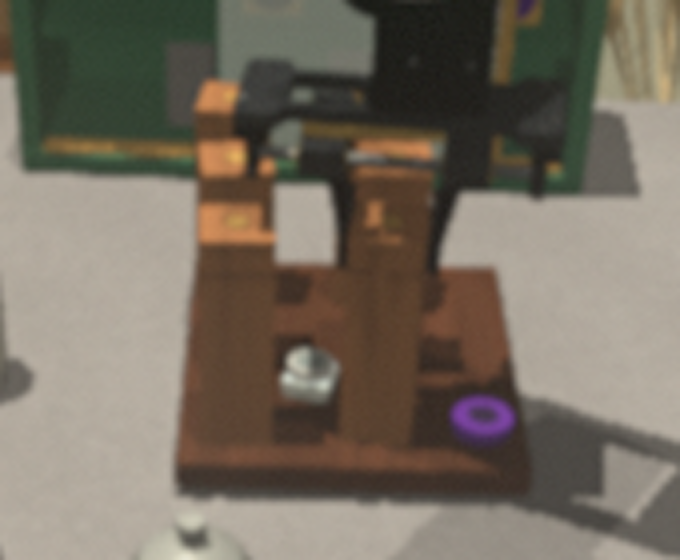

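It is standing again: the force went positive at z = 164. The arm settles to a held target only with a lag, so I will settle it with camera calls before measuring. Now I release the box and go to the next one.

Request:
{"fn": "carry_out", "kwargs": {"commands": [[[0.72, 0, 0, 0, 0], [0.72, 0, 0, 0, 0], [0.72, 0, 0, 0, 0], [0.72, -15, 0, 0, 0], [0.72, -25, 0, 0, 0], [0.72, -25, 4, 20, -6], [0.72, 0, 2, 35, 0], [0.72, 0, 0, 25, 0]]]}}

```text
time: 4.82
position: [0.4911, -0.2382, 0.2291]
tool_rot: [0.485, 0.514, -0.489, 0.512]
ft_force: [-0.4, -0.7, 0.2]
grip_width: 0.0629
```

```bash
cat >> h.py <<'E'
def settle(n=4):
    F=[]
    for i in range(n):
        robot.camera("top"); F.append(robot.get_obs()["ft_force"][2])
    print("Fz",np.round(F,2))
E
python3 - <<'E'
from h import *
settle(); mv(487.6,-237.7,160,2)
E
```

```text
Fz [-0.59 -0.33 -1.66 -0.54]
5.02 p [ 489.8 -236.6  227.6] toolx [-0.009  0.002 -1.   ] y [ 0.999  0.049 -0.009] z [ 0.049 -0.999 -0.003] F [-1.19  0.63 -0.54] w 62.9 q [-0.65  0.44  1.65 -0.    1.07 -0.7 ]
shift tool xyz [67.6 -1.6  1.2] twist 0.8187025959921215
```

Request:
{"fn": "carry_out", "kwargs": {"commands": [[[0.72, 20, -1, 1, 0.8], [0.72, 25, 0, 0, 0], [0.72, 20, 0, 0, 0], [0.72, 2, 0, 0, 0], [0, 0, 0, 0, 0], [0, 0, 0, 0, 0], [0, 0, 0, 0, 0], [0, 0, 0, 0, 0]]]}}

```text
time: 5.68
position: [0.4864, -0.2288, 0.159]
tool_rot: [0.489, 0.515, -0.491, 0.504]
ft_force: [0.0, 0.3, -3.8]
grip_width: 0.0457
```

```bash
python3 - <<'E'
from h import *
settle(2); st()
E
```

```text
Fz [-4.29 -0.58]
5.78 p [ 486.3 -228.8  158.8] toolx [-0.014  0.008 -1.   ] y [ 0.999  0.04  -0.013] z [ 0.04  -0.999 -0.009] F [ 0.12  0.63 -0.58] w 45.7 q [-0.65  0.53  1.72 -0.    0.91 -0.69]
```

Request:
{"fn": "carry_out", "kwargs": {"commands": [[[0, -8, 0, 0, 0], [0, -12, 0, 0, 0], [0, -10, 0, 0, 0], [0, -5, 0, 0, 0]]]}}

```text
time: 6.12
position: [0.4849, -0.2277, 0.1946]
tool_rot: [0.489, 0.517, -0.491, 0.502]
ft_force: [0.1, -0.0, -4.3]
grip_width: 0.0457
```

```bash
python3 - <<'E'
from h import *
settle(6); mv(*([492-80*.0375,235+80,240]),-2.2)
E
```

```text
Fz [-3.18 -5.17 -4.76 -4.58 -5.1  -4.79]
6.42 p [ 484.2 -227.2  192.7] toolx [-0.021  0.014 -1.   ] y [ 0.999  0.039 -0.02 ] z [ 0.039 -0.999 -0.015] F [ 1.04  0.01 -4.79] w 46.0 q [-0.65  0.48  1.69 -0.    0.99 -0.69]
shift tool xyz [ -39.8   25.2 -542.3] twist 4.461973701611626
```

4.7 N means this box is full. I carry it high over box 1 to the far spot in the tray.

Request:
{"fn": "carry_out", "kwargs": {"commands": [[[0, -20, 0, 0, 0], [0, -35, 0, 0, 0], [0, -38, 0, 0, 2], [0, -35, 0, -5, 2], [0, -12, 0, -20, 0.5], [0, 0, 0, -32, 0], [0, 0, -1, -36, 0], [0, 0, -1, -36, 0]]]}}

```text
time: 7.08
position: [0.4902, -0.1037, 0.3354]
tool_rot: [-0.51, -0.497, 0.517, -0.474]
ft_force: [0.8, -0.0, -5.5]
grip_width: 0.0456
```

```bash
python3 - <<'E'
from h import *
mv(495,325,325,-2.2)
E
```

```text
7.08 p [ 490.2 -103.7  335.4] toolx [-0.029  0.017 -0.999] y [ 0.998 -0.055 -0.03 ] z [-0.056 -0.998 -0.016] F [ 0.75 -0.02 -5.5 ] w 45.6 q [-0.43  0.27  1.59  0.    1.32 -0.38]
shift tool xyz [  17.7  -18.6 -428.1] twist -0.9799880859873582
```

Request:
{"fn": "carry_out", "kwargs": {"commands": [[[0, 0, -2, -36, -1], [0, 0, -2, -38, 0], [0, 8, -2, -38, 0], [0, 12, -2, -38, 0], [0, 12, -2, -38, 0], [0, 12, -2, -38, 0], [0, 12, -2, -38, 0], [0, 12, -1, -36, 0]]]}}

```text
time: 7.75
position: [0.4828, 0.2104, 0.2694]
tool_rot: [-0.507, -0.5, 0.513, -0.478]
ft_force: [1.5, -1.2, -5.2]
grip_width: 0.0457
```

```bash
python3 - <<'E'
from h import *
mv(495,325,160,-2.2)
E
```

```text
7.75 p [482.8 210.4 269.4] toolx [-0.028  0.017 -0.999] y [ 0.999 -0.042 -0.028] z [-0.043 -0.999 -0.016] F [ 1.55 -1.21 -5.22] w 45.7 q [0.19 0.37 1.63 0.02 1.17 0.22]
shift tool xyz [ 110.9   10.5 -113.3] twist -0.22757297231670748
```

Request:
{"fn": "carry_out", "kwargs": {"commands": [[[0, 10, 3, -34, 0], [0, 15, 3, -28, 0], [0, 15, 2, -16, 0], [0, 12, 1, -8, 0], [0, 8, 1, 0, 0]]]}}

```text
time: 8.17
position: [0.4903, 0.3093, 0.2031]
tool_rot: [-0.504, -0.505, 0.512, -0.479]
ft_force: [-0.3, -0.2, -4.7]
grip_width: 0.046
```

```bash
python3 - <<'E'
from h import *
settle(); mv(495,325,140,-2.2)
E
```

```text
Fz [-6.16 -4.72 -3.53 -3.99]
8.37 p [491.2 306.4 205. ] toolx [-0.032  0.018 -0.999] y [ 0.999 -0.036 -0.033] z [-0.037 -0.999 -0.017] F [ 0.23 -0.05 -3.99] w 46.0 q [0.35 0.52 1.57 0.03 1.07 0.37]
shift tool xyz [ 65.2   5.2 -17.7] twist 0.1138907893825376
```

Request:
{"fn": "carry_out", "kwargs": {"commands": [[[0, 16, 2, -8, 0], [0, 20, 2, -8, 0], [0, 14, 1, -2, 0], [0, 8, 0, 0, 0]]]}}

```text
time: 8.7
position: [0.5021, 0.3214, 0.1536]
tool_rot: [0.512, 0.498, -0.51, 0.479]
ft_force: [0.1, -0.2, -4.1]
grip_width: 0.0456
```

```bash
python3 - <<'E'
from h import *
settle(); mv(495,325,138,-2.2)
E
```

```text
Fz [-5.73 -4.2  -4.59 -4.48]
8.9 p [501.9 321.8 154.5] toolx [-0.017  0.022 -1.   ] y [ 0.999 -0.044 -0.018] z [-0.045 -0.999 -0.021] F [-0.27 -0.64 -4.48] w 46.1 q [0.37 0.6  1.58 0.03 0.97 0.4 ]
shift tool xyz [16.6 -6.8 -2.6] twist -0.34190782621062965
```

Request:
{"fn": "carry_out", "kwargs": {"commands": [[[0, 7, -6, -1, 0], [0, 6, -3, 0, 0], [0, 4, 0, 0, 0], [0, 3, 0, 0, 0]]]}}

```text
time: 9.23
position: [0.4939, 0.3236, 0.1374]
tool_rot: [0.515, 0.497, -0.508, 0.48]
ft_force: [0.2, -0.3, -5.1]
grip_width: 0.0453
```

```bash
python3 - <<'E'
from h import *
settle(); mv(495,325,138,-2.2)
E
```

```text
Fz [-4.16 -4.84 -4.33 -4.62]
9.43 p [494.3 323.7 137.5] toolx [-0.01   0.025 -1.   ] y [ 0.999 -0.046 -0.011] z [-0.046 -0.999 -0.024] F [ 1.27 -0.04 -4.62] w 45.8 q [0.38 0.62 1.62 0.03 0.91 0.4 ]
shift tool xyz [-0.5  0.6 -1.4] twist -0.4260160285437138
```

Request:
{"fn": "carry_out", "kwargs": {"commands": [[[0, 2, 0, 0, 0], [0, 3, 0, 0, 0]]]}}

```text
time: 9.6
position: [0.4949, 0.3251, 0.1367]
tool_rot: [0.516, 0.497, -0.507, 0.479]
ft_force: [-6.0, 0.6, 21.6]
grip_width: 0.0461
```

```bash
python3 - <<'E'
from h import *
settle(); st()
E
```

```text
Fz [12.39 12.04 11.78 12.6 ]
9.8 p [494.8 325.  136.8] toolx [-0.008  0.027 -1.   ] y [ 0.999 -0.046 -0.009] z [-0.046 -0.999 -0.027] F [-3.84 -0.04 12.6 ] w 45.7 q [0.38 0.62 1.62 0.04 0.91 0.4 ]
```

Request:
{"fn": "carry_out", "kwargs": {"commands": [[[0.72, 0, 0, 0, 0], [0.72, 0, 0, 0, 0], [0.72, 0, 0, 0, 0], [0.72, -15, 0, 0, 0], [0.72, -30, 0, 0, -4.5], [0.72, -35, 0, 10, -4.5], [0.72, -15, 2, 30, 0], [0.72, 0, 3, 38, 0]]]}}

```text
time: 10.47
position: [0.5114, 0.2502, 0.2354]
tool_rot: [0.475, 0.538, -0.459, 0.524]
ft_force: [0.2, -0.2, -1.0]
grip_width: 0.0627
```

Request:
{"fn": "carry_out", "kwargs": {"commands": [[[0.72, 0, 3, 40, 0], [0.72, 0, 3, 40, 0], [0.72, 0, 3, 40, 0], [0.72, 0, 3, 40, 0], [0.72, 0, 3, 40, 0], [0.72, 0, 3, 40, 0], [0.72, 0, 3, 38, 0], [0.72, 0, 3, 36, 0]]]}}

```text
time: 11.13
position: [0.5829, -0.0704, 0.2309]
tool_rot: [0.478, 0.535, -0.453, 0.53]
ft_force: [0.8, -0.1, 1.0]
grip_width: 0.0625
```

```bash
python3 - <<'E'
from h import *
mv(582,-142,160,6.6)
E
```

```text
11.13 p [582.9 -70.4 230.9] toolx [ 0.018  0.031 -0.999] y [0.991 0.133 0.022] z [ 0.134 -0.991 -0.028] F [ 0.81 -0.14  0.95] w 62.5 q [-0.33  0.48  1.55  0.04  1.1  -0.48]
shift tool xyz [ 68.7 -12.   72.8] twist 1.0433569825361673
```

Request:
{"fn": "carry_out", "kwargs": {"commands": [[[0.72, 0, -5, 34, 0.5], [0.72, 5, -3, 20, 0.5], [0.72, 5, -2, 8, 0], [0.72, 5, 0, 4, 0]]]}}

```text
time: 11.47
position: [0.5858, -0.1503, 0.2144]
tool_rot: [0.486, 0.524, -0.46, 0.527]
ft_force: [0.2, 1.0, 0.0]
grip_width: 0.0627
```

```bash
python3 - <<'E'
from h import *
settle(); mv(582,-142,160,6.6)
E
```

```text
Fz [-1.45  0.84 -0.48 -0.43]
11.67 p [ 585.5 -146.9  214.4] toolx [ 0.026  0.026 -0.999] y [0.994 0.109 0.029] z [ 0.11  -0.994 -0.023] F [-0.4   0.84 -0.43] w 62.4 q [-0.45  0.52  1.53  0.04  1.08 -0.58]
shift tool xyz [54.4 -4.5 -4. ] twist -0.3221044056712543
```

Request:
{"fn": "carry_out", "kwargs": {"commands": [[[0.72, 14, -4, -4, 0], [0.72, 20, -1, 0, 0], [0.72, 18, 0, 0, 0], [0.72, 4, 0, 0, 0]]]}}

```text
time: 12.0
position: [0.584, -0.135, 0.1608]
tool_rot: [0.483, 0.526, -0.455, 0.532]
ft_force: [-0.6, 0.7, -0.0]
grip_width: 0.0624
```

```bash
python3 - <<'E'
from h import *
settle(2); mv(582,-142,160,6.6)
E
```

```text
Fz [-0.73  0.39]
12.1 p [ 584.9 -135.7  162.3] toolx [ 0.035  0.024 -0.999] y [0.992 0.119 0.038] z [ 0.119 -0.993 -0.019] F [-0.24 -0.39  0.39] w 62.8 q [-0.43  0.58  1.59  0.04  0.95 -0.58]
shift tool xyz [ 2.  -3.7  6. ] twist 0.2109404969580453
```

Request:
{"fn": "carry_out", "kwargs": {"commands": [[[0.72, 2, -3, 6, 0], [0.72, 0, 0, 0, 0], [0, 0, 0, 0, 0], [0, 0, 0, 0, 0], [0, 0, 0, 0, 0], [0, 0, 0, 0, 0]]]}}

```text
time: 12.6
position: [0.5845, -0.1418, 0.1645]
tool_rot: [0.484, 0.524, -0.453, 0.535]
ft_force: [0.7, 0.6, -4.4]
grip_width: 0.0468
```

```bash
python3 - <<'E'
from h import *
settle(2); st()
E
```

```text
Fz [-0.18 -1.1 ]
12.7 p [ 584.6 -141.8  164.4] toolx [ 0.041  0.021 -0.999] y [0.992 0.121 0.043] z [ 0.122 -0.992 -0.016] F [-0.07  0.24 -1.1 ] w 47.2 q [-0.44  0.58  1.59  0.05  0.94 -0.59]
```

Request:
{"fn": "carry_out", "kwargs": {"commands": [[[0, -8, 0, 0, 0], [0, -12, 0, 0, 0], [0, -10, 0, 0, 0], [0, -5, 0, 0, 0]]]}}

```text
time: 13.03
position: [0.5804, -0.1415, 0.1977]
tool_rot: [0.483, 0.527, -0.454, 0.532]
ft_force: [-0.3, -0.0, -4.4]
grip_width: 0.0467
```

```bash
python3 - <<'E'
from h import *
settle(5); mv(492,235,240,-2.2)
E
```

```text
Fz [-3.85 -4.41 -4.73 -4.17 -4.99]
13.28 p [ 579.9 -141.2  196.3] toolx [ 0.031  0.026 -0.999] y [0.992 0.121 0.033] z [ 0.122 -0.992 -0.022] F [-0.31  1.14 -4.99] w 47.2 q [-0.44  0.54  1.57  0.04  1.02 -0.59]
shift tool xyz [ -36.6  -40.2 -384.9] twist 9.153860653013751
```

4.5 N, so this one is full too. It goes to the middle of the tray.

Request:
{"fn": "carry_out", "kwargs": {"commands": [[[0, -16, 0, 0, 3], [0, -25, 0, -4, 4], [0, -8, -5, -18, 2], [0, 0, -10, -34, 0], [0, 0, -11, -38, 0], [0, 0, -11, -38, 0], [0, 0, -11, -38, 0], [0, 0, -11, -38, 0]]]}}

```text
time: 13.95
position: [0.5284, 0.0649, 0.2459]
tool_rot: [0.527, 0.484, -0.502, 0.486]
ft_force: [1.9, 0.8, -4.6]
grip_width: 0.047
```

```bash
python3 - <<'E'
from h import *
mv(492,235,240,-2.2)
E
```

```text
13.95 p [528.4  64.9 245.9] toolx [ 0.029  0.022 -0.999] y [ 0.998 -0.059  0.028] z [-0.058 -0.998 -0.024] F [ 1.87  0.78 -4.57] w 47.0 q [-0.1   0.39  1.68  0.03  1.05 -0.06]
shift tool xyz [   8.6  -46.5 -167.5] twist -1.1701308933104997
```

Request:
{"fn": "carry_out", "kwargs": {"commands": [[[0, 0, -9, -36, -0.5], [0, 5, -9, -34, -0.5], [0, 10, -7, -28, 0], [0, 15, -5, -18, 0], [0, 15, -2, -6, 0], [0, 10, 0, -4, 0]]]}}

```text
time: 14.45
position: [0.4976, 0.2079, 0.1919]
tool_rot: [0.522, 0.492, -0.494, 0.492]
ft_force: [-0.8, -0.9, -5.3]
grip_width: 0.0466
```

```bash
python3 - <<'E'
from h import *
settle(3); mv(492,235,142,-2.2)
E
```

```text
Fz [-5.23 -3.96 -4.8 ]
14.6 p [498.6 206.2 192.4] toolx [ 0.028  0.026 -0.999] y [ 0.999 -0.035  0.027] z [-0.034 -0.999 -0.027] F [ 0.5   0.42 -4.8 ] w 46.6 q [0.17 0.47 1.72 0.03 0.92 0.19]
shift tool xyz [ 50.9  -9.  -27.2] twist 0.2155682961022194
```

Request:
{"fn": "carry_out", "kwargs": {"commands": [[[0, 5, -5, -12, 0], [0, 14, -4, -12, 0], [0, 16, 0, -4, 0], [0, 8, 0, 0, 0]]]}}

```text
time: 14.93
position: [0.4992, 0.2328, 0.1538]
tool_rot: [0.527, 0.486, -0.493, 0.493]
ft_force: [-0.6, -0.8, -5.5]
grip_width: 0.0463
```

```bash
python3 - <<'E'
from h import *
settle(3); mv(491,233,142,-2.2)
E
```

```text
Fz [-6.13 -4.63 -4.87]
15.08 p [498.8 232.2 154.2] toolx [ 0.04   0.026 -0.999] y [ 0.998 -0.042  0.039] z [-0.041 -0.999 -0.028] F [-0.67  0.32 -4.87] w 47.0 q [0.22 0.53 1.74 0.02 0.83 0.25]
shift tool xyz [11.9 -8.3 -0.1] twist -0.20019133121348887
```

Request:
{"fn": "carry_out", "kwargs": {"commands": [[[0, 4, -6, 0, 0], [0, 5, -2, 0, 0], [0, 3, 0, 0, 0], [0, 2, 0, 0, 0]]]}}

```text
time: 15.42
position: [0.4934, 0.2313, 0.1424]
tool_rot: [0.529, 0.484, -0.492, 0.493]
ft_force: [-3.9, 2.8, 13.5]
grip_width: 0.0465
```

```bash
python3 - <<'E'
from h import *
settle(3); mv(491,233,142,-2.2)
E
```

```text
Fz [-1.43 -0.24 -1.2 ]
15.57 p [493.5 231.5 142.5] toolx [ 0.046  0.027 -0.999] y [ 0.998 -0.045  0.045] z [-0.043 -0.999 -0.029] F [-0.98  1.61 -1.2 ] w 46.7 q [0.23 0.55 1.76 0.02 0.78 0.25]
shift tool xyz [ 0.5 -2.5 -1.3] twist -0.3693073715922992
```

Request:
{"fn": "carry_out", "kwargs": {"commands": [[[0, 1.5, 0, 0, 0], [0.72, 0, 0, 0, 0], [0.72, 0, 0, 0, 0], [0.72, 0, 0, 0, 0], [0.72, -15, 0, 0, 0], [0.72, -30, 0, 0, -4], [0.72, -35, 0, 10, -4], [0.72, -15, 1, 30, -4]]]}}

```text
time: 16.23
position: [0.4945, 0.1922, 0.2375]
tool_rot: [0.472, 0.536, -0.435, 0.549]
ft_force: [0.1, -0.1, 0.6]
grip_width: 0.0627
```

Request:
{"fn": "carry_out", "kwargs": {"commands": [[[0.72, 0, 1.5, 38, 0], [0.72, 0, 1.5, 40, 0], [0.72, 0, 1.5, 40, 0], [0.72, 0, 1.5, 40, 0], [0.72, 0, 1.5, 40, 0], [0.72, 0, 1.5, 40, 0], [0.72, 0, 1.5, 40, 0], [0.72, 0, 1.5, 40, 0]]]}}

```text
time: 16.9
position: [0.5742, -0.1273, 0.2437]
tool_rot: [0.473, 0.529, -0.425, 0.561]
ft_force: [0.5, 0.5, 0.6]
grip_width: 0.0624
```

```bash
python3 - <<'E'
from h import *
mv(589.7,-228.2,160,9.7)
E
```

```text
16.9 p [ 574.2 -127.3  243.7] toolx [ 0.078  0.024 -0.997] y [0.978 0.191 0.081] z [ 0.192 -0.981 -0.009] F [0.48 0.49 0.65] w 62.4 q [-0.44  0.45  1.58  0.06  1.06 -0.66]
shift tool xyz [ 82.1 -10.9 102.8] twist 1.3220359342136305
```

The tool's tilt has crept up to 0.08 rad, so I try fast upward rows to see what corrects it.

Request:
{"fn": "carry_out", "kwargs": {"commands": [[[0.72, -20, -5, 34, 0.6], [0.72, -35, -3, 25, 0.6], [0.72, -35, -2, 10, 0], [0.72, -20, 0, 4, 0]]]}}

```text
time: 17.23
position: [0.5693, -0.2167, 0.3484]
tool_rot: [0.48, 0.524, -0.435, 0.553]
ft_force: [0.2, 0.2, -0.2]
grip_width: 0.0627
```

```bash
python3 - <<'E'
from h import *
settle(3); mv(589.7,-228.2,230,9.7)
E
```

```text
Fz [ 2.45  0.7  -0.64]
17.38 p [ 569.3 -214.4  347.1] toolx [ 0.073  0.022 -0.997] y [0.984 0.161 0.076] z [ 0.162 -0.987 -0.01 ] F [-1.06  0.39 -0.64] w 62.5 q [-0.57  0.38  1.38  0.06  1.33 -0.75]
shift tool xyz [118.    9.   18.1] twist -0.41093151246080595
```

Request:
{"fn": "carry_out", "kwargs": {"commands": [[[0.72, 0, -30, 0, 0], [0.72, 0, -40, 0, 0], [0.72, 0, -40, 0, 0], [0.72, 0, -20, 0, 0]]]}}

```text
time: 17.72
position: [0.4404, -0.232, 0.3308]
tool_rot: [0.478, 0.528, -0.432, 0.554]
ft_force: [-0.7, 1.3, 0.2]
grip_width: 0.0623
```

```bash
python3 - <<'E'
from h import *
settle(2); mv(589.7,-228.2,230,9.7)
E
```

```text
Fz [-0.4  0.2]
17.82 p [ 440.6 -232.   331. ] toolx [ 0.071  0.027 -0.997] y [0.983 0.167 0.074] z [ 0.169 -0.986 -0.015] F [-0.27  0.05  0.2 ] w 62.6 q [-0.75  0.23  1.66  0.07  1.22 -0.94]
shift tool xyz [111.3 139.7  22.9] twist -0.05012876504432029
```

Request:
{"fn": "carry_out", "kwargs": {"commands": [[[0.72, 0, 12, 0, 0], [0.72, 0, 12, 0, 0], [0.72, 0, 12, 0, 0], [0.72, 0, 12, 0, 0], [0.72, 0, 12, 0, 0], [0.72, 0, 12, 0, 0], [0.72, 0, 12, 0, 0], [0.72, 0, 12, 0, 0]]]}}

```text
time: 18.48
position: [0.5524, -0.2092, 0.3348]
tool_rot: [0.479, 0.529, -0.428, 0.555]
ft_force: [1.0, -0.2, 0.5]
grip_width: 0.0626
```

```bash
python3 - <<'E'
from h import *
settle(2); mv(589.7,-228.2,230,9.7)
E
```

```text
Fz [ 1.07 -0.32]
18.58 p [ 553.3 -209.1  334.8] toolx [ 0.075  0.031 -0.997] y [0.981 0.176 0.079] z [ 0.178 -0.984 -0.017] F [-0.13  0.39 -0.32] w 62.5 q [-0.58  0.37  1.44  0.07  1.29 -0.78]
shift tool xyz [106.6  24.1  27. ] twist 0.48315211016603143
```

The drift is a small bias per row, mostly about one axis. I turn the gripper 90° so the jaws close along world y. There the tilt lies in the plane of the pads, and the box stays flat when gripped.

Request:
{"fn": "carry_out", "kwargs": {"commands": [[[0.68, 4, 0, 0, 7], [0.68, 7, 0, 0, 7], [0.68, 8, 0, 0, 7], [0.68, 8, 0, 0, 7], [0.68, 8, 0, 0, 7], [0.68, 8, 0, 0, 7], [0.68, 8, 0, 0, 7], [0.68, 8, 0, 0, 7]]]}}

```text
time: 19.25
position: [0.5686, -0.2016, 0.2722]
tool_rot: [0.686, 0.259, -0.628, 0.259]
ft_force: [0.1, -1.0, 0.7]
grip_width: 0.0593
```

```bash
python3 - <<'E'
from h import *
mv(589.7,-228.2,230,9.7-90)
E
```

```text
19.25 p [ 568.6 -201.6  272.2] toolx [ 0.076  0.03  -0.997] y [ 0.681 -0.731  0.03 ] z [-0.728 -0.681 -0.076] F [ 0.12 -0.97  0.65] w 59.3 q [-0.56  0.44  1.5   0.07  1.15  0.23]
shift tool xyz [42.9 32.6  6. ] twist 33.261501307050054
```

Request:
{"fn": "carry_out", "kwargs": {"commands": [[[0.68, 8, 6, 0, 7], [0.68, 8, 6, 0, 7], [0.68, 8, 6, -1, 7], [0.68, 7, 6, -2, 6.5], [0.68, 4, 6, -2, 4]]]}}

```text
time: 19.67
position: [0.5942, -0.2199, 0.2328]
tool_rot: [0.73, 0.074, -0.677, 0.056]
ft_force: [-0.0, -0.7, 0.4]
grip_width: 0.0595
```

```bash
python3 - <<'E'
from h import *
settle(3); mv(589.7,-228.2,160,9.7-90)
E
```

```text
Fz [-0.09  0.61 -0.07]
19.82 p [ 593.9 -220.3  233.3] toolx [ 0.072  0.033 -0.997] y [ 0.191 -0.982 -0.018] z [-0.979 -0.189 -0.077] F [ 0.61  0.86 -0.07] w 58.9 q [-0.56  0.53  1.46  0.07  1.11  0.79]
shift tool xyz [72.5  8.3 11.3] twist 1.2871213158196184
```

Request:
{"fn": "carry_out", "kwargs": {"commands": [[[0.68, 10, 7, 8, 1.2], [0.68, 15, 1, 3, 0]]]}}

```text
time: 19.98
position: [0.589, -0.2298, 0.2099]
tool_rot: [0.732, 0.069, -0.675, 0.054]
ft_force: [0.1, 0.7, -0.6]
grip_width: 0.0594
```

```bash
python3 - <<'E'
from h import *
settle(3); mv(589.7,-228.2,160,9.7-90)
im=robot.camera("top"); print(*tops(im)[0],sep="\n")
cv2.imwrite("pics/t2.png",cv2.resize(im[150:310,100:500,::-1],None,fx=2,fy=2,interpolation=2))
E
```

```text
Fz [-1.94 -0.44 -0.13]
20.13 p [ 587.5 -228.2  208.1] toolx [ 0.074  0.033 -0.997] y [ 0.174 -0.985 -0.019] z [-0.982 -0.172 -0.078] F [ 0.18  0.07 -0.13] w 59.3 q [-0.58  0.55  1.5   0.08  1.05  0.78]
shift tool xyz [48.1  1.3  1.6] twist 0.31138300165434885
(array([374., 235.]), array([ 489.2, -146.1]), array([33.1, 44.2]), -6.1)
```

View pics/t2.png

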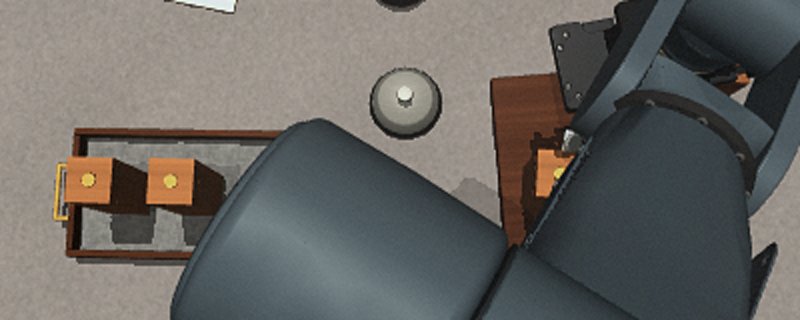

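The picture shows two boxes upright in the tray, tops at (88,180) and (170,180) in the crop, and box 1 upright on the riser at (558,172). I continue the descent.

Request:
{"fn": "carry_out", "kwargs": {"commands": [[[0.68, 14, 1, 1, 0.3], [0.68, 18, 0, 0, 0], [0.68, 15, 0, 0, 0]]]}}

```text
time: 20.43
position: [0.5949, -0.2308, 0.1678]
tool_rot: [0.736, 0.066, -0.672, 0.054]
ft_force: [0.0, 0.3, -0.7]
grip_width: 0.0592
```

```bash
python3 - <<'E'
from h import *
settle(3); mv(589.7,-228.2,160,9.7-90)
E
```

```text
Fz [-1.87 -0.56 -0.1 ]
20.58 p [ 594.  -230.2  167. ] toolx [ 0.085  0.026 -0.996] y [ 0.169 -0.985 -0.011] z [-0.982 -0.168 -0.088] F [ 0.91  0.16 -0.1 ] w 59.2 q [-0.58  0.61  1.52  0.08  0.96  0.78]
shift tool xyz [ 6.6 -2.6  4.5] twist 0.05624272521258433
```

Request:
{"fn": "carry_out", "kwargs": {"commands": [[[0.68, 5, -2, 4, 0], [0, 0, 0, 0, 0], [0, 0, 0, 0, 0], [0, 0, 0, 0, 0], [0, 0, 0, 0, 0]]]}}

```text
time: 21.0
position: [0.5913, -0.2295, 0.1657]
tool_rot: [0.736, 0.065, -0.671, 0.055]
ft_force: [0.4, -0.3, -4.8]
grip_width: 0.0462
```

```bash
python3 - <<'E'
from h import *
settle(2); st()
E
```

```text
Fz [-0.38 -0.3 ]
21.1 p [ 591.2 -229.4  165.5] toolx [ 0.089  0.023 -0.996] y [ 0.17  -0.985 -0.007] z [-0.981 -0.169 -0.092] F [-1.28  1.02 -0.3 ] w 45.8 q [-0.58  0.6   1.54  0.08  0.94  0.78]
```

Request:
{"fn": "carry_out", "kwargs": {"commands": [[[0, -8, 0, 0, 0], [0, -12, 0, 0, 0], [0, -10, 0, 0, 0]]]}}

```text
time: 21.35
position: [0.5858, -0.2285, 0.1933]
tool_rot: [0.733, 0.068, -0.674, 0.053]
ft_force: [0.4, 0.0, -4.5]
grip_width: 0.0458
```

```bash
python3 - <<'E'
from h import *
settle(5); mv(489,155,240)
E
```

```text
Fz [-2.69 -4.8  -4.33 -4.75 -4.99]
21.6 p [ 586.  -228.6  193. ] toolx [ 0.082  0.027 -0.996] y [ 0.17  -0.985 -0.013] z [-0.982 -0.169 -0.086] F [-1.64 -0.35 -4.99] w 45.5 q [-0.58  0.57  1.52  0.08  1.    0.78]
shift tool xyz [ -44.4 -395.1   26.6] twist None
```

Full again at 4.7 N, which makes three. It goes to the near tray spot.

Request:
{"fn": "carry_out", "kwargs": {"commands": [[[0, -15, -4, 0, 0], [0, -22, -16, 1, 0], [0, -6, -30, 3, 0], [0, 0, -36, 3, 0], [0, 0, -38, 3, 0], [0, 0, -38, 3, 0], [0, 0, -38, 3, 0], [0, 0, -38, 3, 0]]]}}

```text
time: 22.27
position: [0.5242, -0.0005, 0.235]
tool_rot: [0.735, 0.06, -0.674, 0.05]
ft_force: [0.9, 0.2, -4.0]
grip_width: 0.0457
```

```bash
python3 - <<'E'
from h import *
mv(489,155,210)
E
```

```text
22.27 p [ 5.242e+02 -5.000e-01  2.350e+02] toolx [ 0.084  0.022 -0.996] y [ 0.156 -0.988 -0.008] z [-0.984 -0.155 -0.087] F [ 0.89  0.17 -4.03] w 45.7 q [-0.24  0.37  1.75  0.05  0.95  1.15]
shift tool xyz [  25.3 -158.9   12.8] twist None
```

Request:
{"fn": "carry_out", "kwargs": {"commands": [[[0, 0, -36, 4, 0], [0, 3, -34, 3, 0], [0, 5, -28, 2, 0], [0, 6, -18, 0, 0], [0, 6, -10, 0, 0]]]}}

```text
time: 22.68
position: [0.4903, 0.1346, 0.2149]
tool_rot: [0.733, 0.063, -0.675, 0.05]
ft_force: [0.7, 0.2, -5.7]
grip_width: 0.0455
```

```bash
python3 - <<'E'
from h import *
settle(3); mv(489,153,145)
E
```

```text
Fz [-4.96 -5.87 -4.64]
22.83 p [490.6 132.7 214.5] toolx [ 0.079  0.024 -0.997] y [ 0.16  -0.987 -0.011] z [-0.984 -0.159 -0.082] F [ 1.   -0.46 -4.64] w 45.8 q [0.03 0.38 1.81 0.03 0.87 1.42]
shift tool xyz [ 69.7 -19.5   4.1] twist None
```

Request:
{"fn": "carry_out", "kwargs": {"commands": [[[0, 14, -9, 1, 0], [0, 20, -8, 2, 0], [0, 16, -2, 1, 0], [0, 8, 0, 0, 0]]]}}

```text
time: 23.17
position: [0.4944, 0.1495, 0.1587]
tool_rot: [0.737, 0.061, -0.671, 0.05]
ft_force: [-0.3, -0.0, -4.3]
grip_width: 0.0457
```

```bash
python3 - <<'E'
from h import *
settle(3); mv(489,153,144)
E
```

```text
Fz [-6.23 -5.07 -4.38]
23.32 p [494.9 149.4 159.7] toolx [ 0.093  0.023 -0.995] y [ 0.157 -0.988 -0.008] z [-0.983 -0.155 -0.095] F [ 0.54  1.02 -4.38] w 46.0 q [0.07 0.48 1.85 0.02 0.72 1.46]
shift tool xyz [15.1 -4.4  6.7] twist None
```

Request:
{"fn": "carry_out", "kwargs": {"commands": [[[0, 5, -3, 4, 0], [0, 5, -1, 2, 0], [0, 4, 0, 0, 0]]]}}

```text
time: 23.57
position: [0.4925, 0.1516, 0.1474]
tool_rot: [0.74, 0.06, -0.668, 0.049]
ft_force: [-0.3, 1.2, -4.6]
grip_width: 0.0459
```

```bash
python3 - <<'E'
from h import *
settle(3); mv(489,153,144)
E
```

```text
Fz [-5.18 -5.12 -4.56]
23.72 p [492.4 151.6 147.1] toolx [ 0.099  0.023 -0.995] y [ 0.154 -0.988 -0.007] z [-0.983 -0.153 -0.101] F [-0.4   0.48 -4.56] w 45.8 q [0.07 0.5  1.87 0.02 0.68 1.47]
shift tool xyz [ 2.8 -1.8  3.4] twist None
```

Request:
{"fn": "carry_out", "kwargs": {"commands": [[[0, 2, 0, 0, 0], [0, 2, 0, 0, 0]]]}}

```text
time: 23.88
position: [0.4935, 0.1518, 0.1437]
tool_rot: [0.74, 0.06, -0.668, 0.049]
ft_force: [-0.6, 0.8, -3.8]
grip_width: 0.0458
```

```bash
python3 - <<'E'
from h import *
settle(3); st()
E
```

```text
Fz [-3.23 -3.25 -3.59]
24.03 p [493.5 151.8 143.7] toolx [ 0.101  0.023 -0.995] y [ 0.155 -0.988 -0.007] z [-0.983 -0.153 -0.103] F [ 0.68  1.09 -3.59] w 45.6 q [0.07 0.5  1.87 0.02 0.67 1.47]
```

Light contact has begun, so I lower 2 mm more, release and rise.

Request:
{"fn": "carry_out", "kwargs": {"commands": [[[0, 2.5, 0, 0, 0], [0, 1, 0, 0, 0]]]}}

```text
time: 24.2
position: [0.496, 0.1526, 0.1433]
tool_rot: [0.742, 0.06, -0.666, 0.049]
ft_force: [-1.9, -1.7, -2.0]
grip_width: 0.0459
```

```bash
python3 - <<'E'
from h import *
settle(2); st()
E
```

```text
Fz [6.87 5.99]
24.3 p [495.9 152.6 143.2] toolx [ 0.107  0.024 -0.994] y [ 0.154 -0.988 -0.007] z [-0.982 -0.153 -0.109] F [-2.25  0.21  5.99] w 45.7 q [0.07 0.5  1.87 0.03 0.66 1.47]
```

Request:
{"fn": "carry_out", "kwargs": {"commands": [[[0.66, 0, 0, 0, 0], [0.66, 0, 0, 0, 0], [0.66, 0, 0, 0, 0], [0.66, -10, 0, 1, 0], [0.66, -25, 0, 2.5, 0], [0.66, -30, 0, 3, 0], [0.66, -25, 0, 0, 0]]]}}

```text
time: 24.88
position: [0.4784, 0.1489, 0.232]
tool_rot: [0.74, 0.06, -0.668, 0.049]
ft_force: [0.6, 0.1, -0.8]
grip_width: 0.0574
```

```bash
python3 - <<'E'
from h import *
settle(3); mv(595,-1,120)
im=robot.camera("side"); cv2.imwrite("pics/s3.png",im[:,:,::-1])
E
```

```text
Fz [ 1.79 -0.35 -0.15]
25.03 p [480.7 149.1 233.2] toolx [ 0.107  0.024 -0.994] y [ 0.154 -0.988 -0.007] z [-0.982 -0.152 -0.11 ] F [-0.16 -0.43 -0.15] w 57.6 q [0.07 0.34 1.82 0.02 0.88 1.47]
shift tool xyz [121.1 166.7 -77. ] twist None
```

View pics/s3.png

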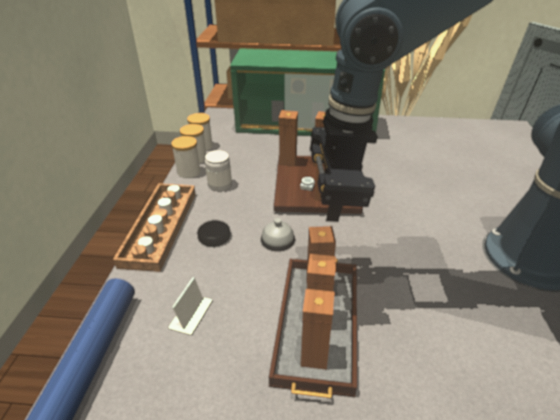

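All three tray boxes stand upright at (318,330), (321,270) and (321,240), and the bell plunger shows at (278,222). I triangulate the plunger before pressing.

```bash
python3 - <<'E'
from h import *
for f,n,(u,v),r in(("pics/side0.png","side",(278,222),9),("pics/top0.png","top",(302,197),9)):
    g=cv2.cvtColor(cv2.imread(f),cv2.COLOR_BGR2GRAY)[v-r:v+r,u-r:u+r]
    print(g[::2,::2])
    ys,xs=np.nonzero(g>0.8*g.max()); p=(xs.mean()+u-r,ys.mean()+v-r)
    print(n,p,len(xs),ray(n,p,.058).round(4))
E
```

```text
[[174 174 153 105  97  81  80  95  98]
 [174 173 176 172 164 145 147 164 168]
 [171 174 176 180 181 180 178 177 177]
 [173 175 172 193 198 197 180 177 176]
 [173 172 160 167 188 174 153 170 174]
 [177 180 171 115 111  99 121 168 163]
 [185 189 187 134  88  89 115 166 170]
 [190 193 200 189 167 153 163 177 174]
 [192 196 207 223 224 203 190 181 175]]
side (np.float64(274.8101265822785), np.float64(226.0)) 79 [[0.5972 0.0186 0.058 ]]
[[ 93 136 134 132 135 136 131 134 134]
 [135 135 139 140 143 141 136 130 130]
 [132 136 139 141 148 144 142 137 131]
 [132 143 147 150 187 188 143 144 135]
 [135 137 146 197 195 194 185 141 134]
 [137 139 146 173 197 196 135 143 136]
 [133 133 145  69  54  53  71 134 129]
 [132 133 139 150  87  78  77 134 130]
 [126 126 128 129 137 137 131 129 126]]
top (np.float64(301.87179487179486), np.float64(196.12820512820514)) 39 [[ 0.5966 -0.0008  0.058 ]]
```

Request:
{"fn": "carry_out", "kwargs": {"commands": [[[0, 0, 15, -10, 0], [0, 0, 30, -15, 0], [0, 0, 36, -16, 0], [0, 5, 34, -16, 0], [0, 15, 24, -12, 0], [0, 20, 14, -6, 0], [0, 15, 6, -2, 0]]]}}

```text
time: 25.67
position: [0.5856, 0.0006, 0.1766]
tool_rot: [0.739, 0.062, -0.669, 0.05]
ft_force: [-0.2, 0.3, -0.4]
grip_width: 0.0186
```

```bash
python3 - <<'E'
from h import *
settle(3); mv(595,-1,100)
E
```

```text
Fz [-1.14  0.94  0.64]
25.82 p [582.9   2.8 176.3] toolx [ 0.091  0.026 -0.996] y [ 0.161 -0.987 -0.011] z [-0.983 -0.159 -0.094] F [-0.38  0.55  0.64] w 7.0 q [-0.21  0.52  1.67  0.06  0.86  1.16]
shift tool xyz [77.   6.6 -4.2] twist None
```

Request:
{"fn": "carry_out", "kwargs": {"commands": [[[0, 15, 3, -2, 0], [0, 25, 2, -2, 0], [0, 22, 1, 0, 0], [0, 12, 0, 0, 0]]]}}

```text
time: 26.15
position: [0.5954, 0.0027, 0.1058]
tool_rot: [0.739, 0.064, -0.669, 0.051]
ft_force: [-0.6, 0.3, 1.5]
grip_width: 0.0002
```

```bash
python3 - <<'E'
from h import *
settle(3); mv(594,-1.5,84); print(ray("side",(278.4,220),.062))
E
```

```text
Fz [-0.81  0.58  0.27]
26.3 p [595.5   2.7 106.7] toolx [ 0.097  0.026 -0.995] y [ 0.164 -0.986 -0.01 ] z [-0.982 -0.162 -0.1  ] F [ 0.11 -0.43  0.27] w 0.2 q [-0.21  0.64  1.69  0.07  0.72  1.15]
shift tool xyz [22.3  4.2  4.4] twist None
[[0.59072322 0.00087026 0.062     ]]
```

Request:
{"fn": "carry_out", "kwargs": {"commands": [[[0, 8, 2, 3, 0], [0, 8, 1, 2, 0], [0, 6, 0, 1, 0]]]}}

```text
time: 26.55
position: [0.5944, 0.0002, 0.0877]
tool_rot: [0.742, 0.065, -0.666, 0.053]
ft_force: [0.6, 0.5, 0.3]
grip_width: 0.0006
```

```bash
python3 - <<'E'
from h import *
settle(3); mv(592,-1,74)
E
```

```text
Fz [-1.13  1.31  0.59]
26.7 p [5.939e+02 2.000e-01 8.710e+01] toolx [ 0.103  0.025 -0.994] y [ 0.166 -0.986 -0.008] z [-0.981 -0.164 -0.106] F [-0.35 -0.72  0.59] w 0.7 q [-0.21  0.67  1.71  0.08  0.67  1.14]
shift tool xyz [12.8  1.   3.4] twist None
```

Request:
{"fn": "carry_out", "kwargs": {"commands": [[[0, 4, 1, 2, 0], [0, 4, 0, 1, 0], [0, 3, 0, 0, 0]]]}}

```text
time: 26.95
position: [0.5932, -0.0014, 0.0769]
tool_rot: [0.742, 0.064, -0.665, 0.053]
ft_force: [-1.2, -0.4, 4.3]
grip_width: 0.0005
```

```bash
python3 - <<'E'
from h import *
settle(3); st()
E
```

```text
Fz [4.   4.33 3.65]
27.1 p [593.2  -1.3  76.9] toolx [ 0.106  0.025 -0.994] y [ 0.166 -0.986 -0.007] z [-0.98  -0.165 -0.109] F [-0.98 -0.61  3.65] w 0.7 q [-0.21  0.69  1.72  0.08  0.64  1.13]
```

Request:
{"fn": "carry_out", "kwargs": {"commands": [[[0, 3, 0, 0, 0], [0, 2, 0, 0, 0]]]}}

```text
time: 27.27
position: [0.5934, -0.0013, 0.0751]
tool_rot: [0.742, 0.065, -0.665, 0.054]
ft_force: [-8.9, -0.8, 24.5]
grip_width: 0.0004
```

```bash
python3 - <<'E'
from h import *
settle(3); st()
E
```

```text
Fz [18.98 18.13 16.99]
27.42 p [593.4  -1.4  75.3] toolx [ 0.106  0.024 -0.994] y [ 0.167 -0.986 -0.006] z [-0.98  -0.165 -0.109] F [-5.81 -0.74 16.99] w 0.3 q [-0.21  0.69  1.72  0.08  0.64  1.13]
```

The force went from 4 N, still on the spring, to 18 N within 1.6 mm, so the plunger is on its stop. I retract and check the whole scene.

Request:
{"fn": "carry_out", "kwargs": {"commands": [[[0, -10, 0, 0, 0], [0, -25, 0, 0, 0], [0, -35, 0, 0, 0], [0, -38, 0, 0, 0], [0, -38, 0, 0, 0], [0, -38, 0, 0, 0], [0, -38, 0, 0, 0], [0, -20, 0, 0, 0]]]}}

```text
time: 28.08
position: [0.5653, -0.0074, 0.3222]
tool_rot: [0.739, 0.065, -0.668, 0.053]
ft_force: [1.4, 0.6, -0.3]
grip_width: 0.0005
```

```bash
python3 - <<'E'
from h import *
settle(5); st()
a=robot.camera("top"); b=robot.camera("side")
print(*tops(a)[0],sep="\n")
cv2.imwrite("pics/f.png",np.hstack([cv2.resize(x[100:400,:,::-1],(400,300)) for x in(a[:, :],b)]))
E
```

```text
Fz [ 1.97  0.85 -0.24 -0.05 -0.37]
28.33 p [563.2  -6.8 316.1] toolx [ 0.09   0.028 -0.996] y [ 0.166 -0.986 -0.013] z [-0.982 -0.164 -0.093] F [ 0.3   0.43 -0.37] w 0.8 q [-0.24  0.33  1.56  0.05  1.18  1.15]
(array([380., 237.]), array([ 488.6, -152. ]), array([45.1, 45.7]), -5.9)
(array([468., 230.]), array([ 498.4, -321. ]), array([45.4, 45.8]), -10.1)
(array([463., 179.]), array([ 598.8, -318.4]), array([44.8, 45.6]), -4.3)
```

View pics/f.png

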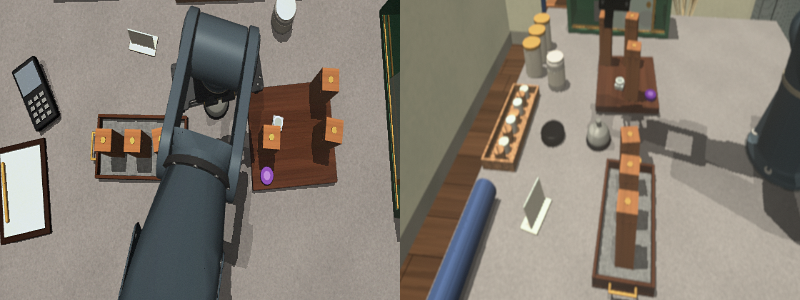

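The final pictures show three boxes upright in the tray and three on the riser. Their tops measure 45 mm square at z = 0.18, so they are level. The striker and paperweight are in place and the gripper is clear.

```bash
python3 -c "
from rig import robot
print(robot.hand_in())"
```

```text
the job is handed in; nothing more can be done
None
```

I stood three full cedar boxes upright in the order tray, pressed the bell and handed the job in at about 28.4 s of the 72 s. The hand-in reported no verdict.

- **Weighing:** the boxes now in the tray read about 4.7, 4.5 and 4.7 N when lifted. The first box I tried read about 1.4 N, a dummy, so I stood it back on the riser. I never lifted the other two riser boxes, since three full ones were already found.
- **Bell:** the force at the fingertips rose from 4 N to 18 N within 1.6 mm of travel, so I take the plunger to have reached its stop. I did not measure the plunger's travel or its rise directly.
- **Last checks:** the pictures show three boxes upright in the tray and three on the riser. The striker and paperweight looked unmoved, and the gripper was well clear with a wrist force near zero. In the top view the arm hid part of the tray, so the third tray box was confirmed only from the side.
- **Disagreements:** the tool's tilt crept up to about 0.1 rad, so I gripped the third box across its other pair of sides to keep it level. The two cameras placed the bell head about 5 mm apart, and I aimed between the two readings.

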